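Cover the dry bath and swing its hold-down arm over

TASK

Close the bench-top dry bath: slide the loose round cover along the flat top, without lifting it off, until it drops into the round opening and sits fully home and level. Then swing the hold-down arm over the cover all the way to its stop, and leave the jar, the dropper bottle and the flask where they stand.

Things in the scene. Friction and masses are not known exactly. Their poses are not given: they have to be found in the camera images.
- bath: fixed dry bath on the bench: white case 200 (x) x 370 (y) x 100 mm high with a flat dark steel top that has one round opening. Origin: centre of its underside; x across the short side, y along the long side, z up. The flat top is 100 mm above the origin
- mouth (a point): centre of the round opening, at the level of the flat top; 75 mm from the bath's centre towards its -y end. The opening is 98 mm in diameter with no raised lip; the chamber under it is about 43 mm deep, black-floored and empty
- cover: loose knobless metal cover, 0.35 kg, too wide to grasp: flange 144 mm across, 5 mm thick, on a plug 92 mm across (90 at its foot), 8 mm deep. Origin: centre of the plug's foot; z up. Starts on its plug on the flat top's +y half (flange 8 to 13 mm above it). Slid over the opening, the plug drops in, 3 mm clearance all round, the flange lies on the top: origin 8 mm below mouth
- pivot (a point): foot of the hold-down arm's upright pivot pin, at the level of the flat top, 93 mm from mouth towards the bath's -y end; the pin is 20 mm thick and 24 mm high
- clamp_knob (a point): top centre of the upright black knob on the hold-down arm's free end: cylinder 18 mm across, 21 to 61 mm above the flat top, 93 mm from the pivot axis. The arm is a level bar 16 mm wide (22 mm round end), 9 to 21 mm above the flat top: it passes over the cover only when that is fully seated
- clamp (a joint): angle of the hold-down arm about its upright pivot, rad: 0 = arm points along the bath's -x, clear of the opening; it grows clockwise seen from above; 1.571 = its stop, arm points along the bath's +y with the knob over the middle of the opening. Light friction (under 1 N at the knob): it stays where it is left
- jar: bystander: white reagent jar with a black cap, 90 mm in diameter, 190 mm high, standing on the bench. Origin: centre of its underside
- dropper: bystander: small white bottle, 40 mm in diameter, 85 mm high, on the bench beside the bath's +y end. Origin: centre of its underside
- flask: bystander: clear conical flask, 84 mm in diameter, 125 mm high, standing on the bench. Origin: centre of its underside

How it is judged:
By the outcome, as a careful person would: the job done as asked, in the order asked, and still so for the second after the job is handed in, with the robot touching nothing.
It also fails if it takes over 56 s, if anything falls off the work surface, if the arm or the gripper's body presses on something with over 40 N, if the wrist force passes 120 N, or if a joint passes its speed limit or range.

ROBOT

A 6-joint arm with a two-finger parallel gripper is mounted at the origin on the work surface. World frame = base frame: x ahead of the robot, y to its left, z up, the work surface at z = 0. Lengths are in mm, angles in rad, forces in N, time in s.
With the tool pointing down it reaches from about 350 to 775 mm from the base axis. Payload 7.3 kg.
Tool frame: the origin (TCP) lies on the centre line of the jaws, within the pads' length; the fingertips stand 22 mm ahead of it and the grasp point (between the pads) lies 3 mm ahead of it; z points along the fingers, y is the direction in which the jaws open and shut (so a half turn about z gives the same grasp; the last joint's range is limited). The gripper opens to 92 mm and grips with 3 to 60 N. Pads are 19 mm wide; open, the fingers measure 130 mm over their backs; the gripper's body (75 mm by 190 mm) begins 47 mm behind the grasp point.
Start: joints at [-1.384, 0.342, 1.524, -0, 1.275, -0.146], TCP at [171.535, -496.204, 248.741] pointing down, gripper open.
Joint ranges: [-2.53, 2.53], [-0.77, 2.02], [0.04, 2.7], [-1, 4.14], [0.28, 2.66], [-3.11, 3.11]. Speed limits (rad/s): [2.57, 2.57, 3.14, 3.14, 3.14, 3.14].

INTERFACE

Orientations are given as [roll, pitch, yaw] about the fixed x, y, z axes, in that order (R = Rz(yaw) Ry(pitch) Rx(roll)).
In Python, from plant import get_obs, capture, bot, spot_in gives the robot as it stands.
- The arm moves only by the shell command python3 -m handwheel 'ROWS' [OPENING]. ROWS is JSON, a list of rows, each a list of 2 entries, a list of its own where there are three numbers: the shift along the world's x, y, z in mm, then the turn, a rotation vector about the world's x, y, z in rad. In form: [[[x, y, z], [wx, wy, wz]], ...]. A call has 1 to 12 rows; each row shifts and turns the commanded pose from where the row before left it; what a row does not reach is not made up. A row lasts 1/8 s, in which the tool goes at most 62.5 mm and 10.7 degrees, less where a joint would pass 70% of its speed; a pose out of reach is approached as far as the arm can. A call is refused whole if a number of a shift passes 62.5 or a number of a turn 0.188, either way. A call with a gripper value outside its range is refused whole. OPENING is the closure, from 0 (fully open) to 1 (shut), set as the call begins (- or left out, the last holds). The fingers move at their own pace and stop on an object; the grip force is fixed at half the most. Time passes only in rows, so rows that do not move let the fingers close. It gives the time, the measured TCP pose, the force and the opening at its end, in the units of the state.
- get_obs(): the state, without advancing time (a new reading comes with each control period).
- capture(name): name is "side" or "top" or "wrist"; returns a dict with "img" (400x640x3 uint8, red, green, blue), "fx", "fy", "cx", "cy" (pixels), "cam_to_world" (4x4, takes a point from camera to world coordinates). Camera axes: x right, y up, looking along -z (the intrinsics and any distortion apply to the point x, -y, -z); pixel columns grow to the right and rows downward; lengths in mm; the calibration is good to about 2 mm. A picture is of the moment at which its call begins. There is no depth.
- bot.close_job(): hands the job in, once; it reports no verdict.
Trained networks look in the newest picture that a camera, given by its name, has taken for a name from the list of things; names that differ only in an ending like _2 or _b are one class to them, and where a whole thing is asked for, a point or a joint stands for the part that bears it (a point fixed in the world has none). Each returns a list of dicts, best first, with "score" (0 to 1); they miss things now and then, are a little off and sometimes report something else, mostly with a low value. They report only what shows in the picture. A call takes as long as a camera call.
- spot_in(thing, camera): "xyz" ([x, y, z] in mm, in the coordinates of the camera as it stood for that picture, good to about 4 mm: the middle of the surface that is visible of it).
The state is a dict: "time": time; "joint_positions": joint angles; "dq": joint speeds; "tau": joint torques, N m; "tool_pos": TCP position; "tcp_rot": TCP orientation; "contact_force": force on the tool from outside, world axes, zero at the start; "moment": the same for the moment, N m; "grip_width": finger opening in mm.
Only numpy, scipy, OpenCV 4.12 (cv2) and the standard library are available. Lean on these libraries where they do the work, as an engineer would, in place of code of your own. Each camera call takes 0.05 s, during which the arm holds its last target. There are 200 camera calls.

## Working session

There is one attempt and no reset: what is moved stays moved. The work goes in short steps, Python scripts to look and compute and a shell command to move; the robot and the scene stay as the last step left them, time stands still between calls to the robot, and variables do not carry over. Pictures are saved under pics/ and viewed, about 8 in all and at most 12, crops included, and the job is handed in when it is done.

```bash
mkdir -p pics; ls
cat > h.py <<'E'
import numpy as np,cv2
from plant import get_obs,capture,bot,spot_in
def save(c,n): cv2.imwrite('pics/'+n,c['img'][:,:,::-1])
def spot(t,cam,c):
    T=np.array(c['cam_to_world'])
    return [(round(d['score'],2),np.round(T[:3,:3]@np.array(d['xyz'])+T[:3,3],0).tolist()) for d in spot_in(t,cam)[:3]]
def ray(c,u,v,z):
    T=np.array(c['cam_to_world']);d=T[:3,:3]@np.array([(u-c['cx'])/c['fx'],-(v-c['cy'])/c['fy'],-1.])
    o=T[:3,3];return o+d*(z-o[2])/d[2]
def proj(c,p):
    T=np.array(c['cam_to_world']);q=T[:3,:3].T@(np.array(p)-T[:3,3]);return np.array([c['cx']-c['fx']*q[0]/q[2],c['cy']+c['fy']*q[1]/q[2]])
E
python3 - <<'E'
from h import *
print({k:v for k,v in get_obs().items()})
for n in['top','side']:
    c=capture(n);save(c,n+'0.png');print(n,c.keys(),np.round(c['cam_to_world'],3).tolist(),c['fx'])
    for t in['bath','mouth','cover','pivot','clamp_knob','clamp','jar','dropper','flask']:print(t,spot(t,n,c))
E
```

```text
pics
{'time': 0.0, 'joint_positions': array([-1.38396623e+00,  3.42705345e-01,  1.52502613e+00, -3.69122505e-05,
        1.27539838e+00, -1.46001819e-01]), 'dq': array([ 0.0021408 , -0.00053905, -0.00121256, -0.00122303, -0.00039101,
       -0.00029132]), 'tau': array([ 5.72531353e-04, -4.31241417e+01, -2.44220048e+01,  7.18861562e-02,
        5.58011059e-02, -1.41264632e-04]), 'tool_pos': array([ 171.46726949, -495.80768565,  248.05077778]), 'tcp_rot': array([-3.14006667e+00, -1.88716422e-04,  3.32842547e-01]), 'contact_force': array([ 0.91072684, -0.22864996, -0.52823131]), 'moment': array([-0.03301171, -0.03492495, -0.04636951]), 'grip_width': 91.77109068612953}
top dict_keys(['img', 'fx', 'fy', 'cx', 'cy', 'cam_to_world']) [[0.008, 0.997, -0.079, 417.99], [-1.0, 0.007, -0.006, -19.223], [-0.005, 0.079, 0.997, 1542.623], [0.0, 0.0, 0.0, 1.0]] 397.6407924491758
bath [(0.65, [561.0, -9.0, 101.0])]
mouth [(0.85, [561.0, -9.0, 97.0])]
cover [(0.85, [572.0, 84.0, 109.0])]
pivot [(0.92, [562.0, -10.0, 100.0]), (0.39, [492.0, -111.0, 119.0])]
clamp_knob [(0.71, [492.0, -111.0, 120.0]), (0.39, [560.0, -4.0, 98.0])]
clamp [(0.65, [497.0, -114.0, 123.0])]
jar [(0.69, [541.0, -455.0, 182.0]), (0.33, [564.0, -8.0, 100.0])]
dropper [(0.44, [619.0, 271.0, 59.0])]
flask [(0.7, [449.0, 472.0, 51.0])]
side dict_keys(['img', 'fx', 'fy', 'cx', 'cy', 'cam_to_world']) [[-0.939, 0.209, -0.274, 136.176], [-0.344, -0.583, 0.736, 1118.146], [-0.006, 0.785, 0.619, 1070.291], [0.0, 0.0, 0.0, 1.0]] 505.7595690051019
bath [(0.59, [545.0, 113.0, 97.0])]
mouth [(0.84, [542.0, 110.0, 102.0])]
cover [(0.67, [564.0, 85.0, 112.0])]
pivot [(0.64, [543.0, 111.0, 103.0])]
clamp_knob [(0.64, [478.0, -98.0, 123.0]), (0.37, [564.0, 87.0, 113.0]), (0.18, [543.0, 111.0, 102.0])]
clamp [(0.55, [486.0, -101.0, 119.0])]
jar [(0.98, [532.0, -435.0, 119.0])]
dropper [(0.83, [614.0, 286.0, 46.0])]
flask [(0.8, [432.0, 497.0, 49.0])]
```

View pics/top0.png

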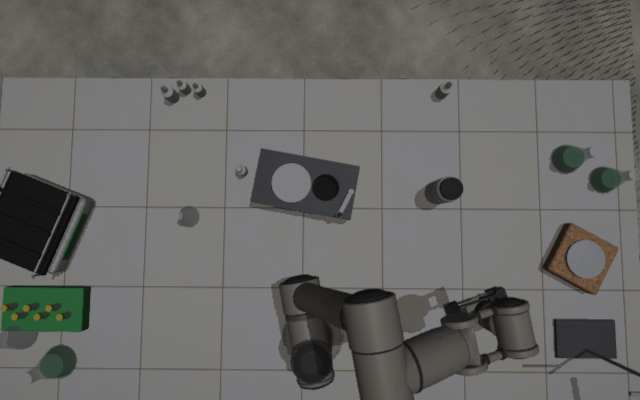

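View pics/side0.png

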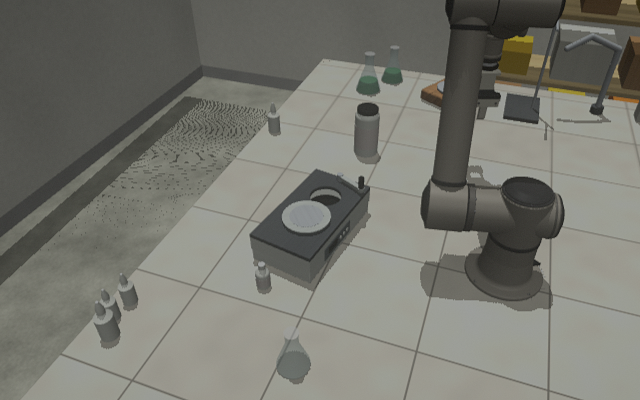

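Top view: bath with cover centred near (291,183), opening near (325,187), hold-down arm along (352,190)–(341,214), dropper at (241,171). Side view agrees. Next I'll fit the bath outline and cover.

Run:
```python
from h import *
c=capture('top');im=c['img'];g=cv2.cvtColor(im,cv2.COLOR_RGB2GRAY)
x0,y0=225,130
cr=cv2.resize(im[130:235,225:385],None,fx=5,fy=5,interpolation=cv2.INTER_CUBIC);cv2.imwrite('pics/crop.png',cr[:,:,::-1])
print(c['cx'],c['cy'],g[183,291],g[180,262],g[188,327],g[140,291])
for (lo,hi,z,nm) in [(40,95,100,'bath'),(120,255,113,'cov'),(0,32,100,'mouth')]:
    m=np.zeros_like(g);m[140:230,240:372]=((g[140:230,240:372]>=lo)&(g[140:230,240:372]<=hi))
    for k in cv2.findContours(m,cv2.RETR_EXTERNAL,cv2.CHAIN_APPROX_NONE)[0]:
        if cv2.contourArea(k)<150: continue
        P=np.array([ray(c,u,v,z)[:2] for u,v in k[:,0]],np.float32)
        r=cv2.minAreaRect(P);print(nm,cv2.contourArea(k),np.round(r[0]),np.round(r[1]),round(r[2],1),cv2.fitEllipse(P))
```

```text
315.76623256750366 192.82615328124643 124 57 23 123
bath 5968.0 [550.  12.] [415. 228.] 79.7 ((557.1959228515625, 32.56867980957031), (248.98287963867188, 449.3120422363281), 170.71864318847656)
cov 680.0 [435. -91.] [ 68. 237.] 0.4 ((431.9119873046875, -112.82276916503906), (70.3448486328125, 272.1021423339844), 3.532745838165283)
cov 1020.0 [435. 151.] [ 72. 220.] 0.4 ((431.1631774902344, 174.75108337402344), (70.95451354980469, 276.85333251953125), 175.87515258789062)
cov 1076.0 [568.  77.] [134. 134.] 0.4 ((567.6981201171875, 79.13729095458984), (133.20474243164062, 135.2976837158203), 108.84455108642578)
cov 1893.0 [604. -91.] [241. 240.] 0.4 ((616.4982299804688, -102.6976547241211), (242.12705993652344, 280.0587158203125), 115.08065795898438)
cov 1255.5 [603. 153.] [241. 226.] 0.6 ((547.2142333984375, 102.6532211303711), (291.154541015625, 391.3907775878906), 124.09391021728516)
mouth 496.0 [552. -46.] [91. 91.] 0.4 ((552.9089965820312, -45.03963851928711), (91.4072265625, 92.34724426269531), 161.53895568847656)
```

View pics/crop.png

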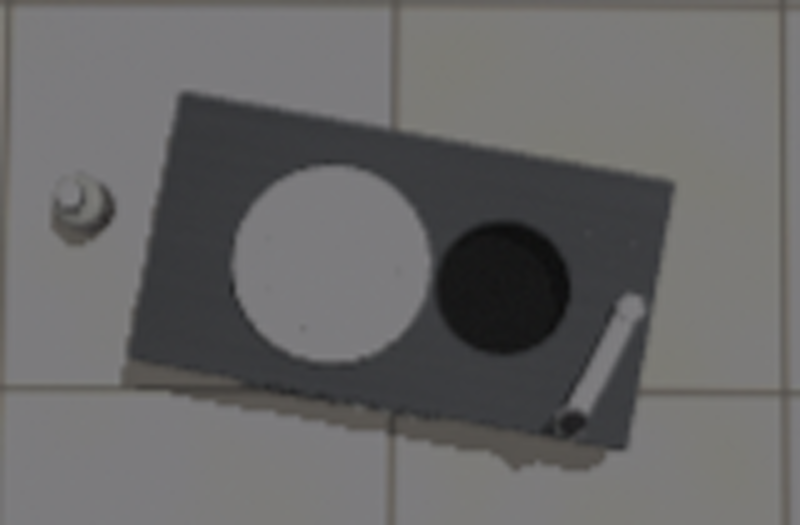

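Run:
```python
from h import *
c=capture('top')
P=np.array([ray(c,225+(x+.5)/5-.5,130+(y+.5)/5-.5,z) for x,y,z in[(183,92,100),(675,183,100),(625,449,100),(130,360,100),(505,287,100),(332,264,113),(630,306,124),(572,423,161)]])
print(P.round(1))
q=P[:4];ctr=q.mean(0);e=(q[0]-q[1]+q[3]-q[2])/2;w=(q[0]-q[3]+q[1]-q[2])/2
print(ctr,np.linalg.norm(e),np.linalg.norm(w));
yaw=np.arctan2(-e[0],e[1]);ey=np.array([-np.sin(yaw),np.cos(yaw)]);ex=np.array([ey[1],-ey[0]])
m=ctr[:2]-75*ey;print('yaw',yaw,'mouth',m,'pivot',m-93*ey,'knob',m-93*ey-93*ex)
cv=np.array([568,79]);d=m-cv;n=np.linalg.norm(d);print('push',d,n,'ang',np.arctan2(d[1],d[0]),'cover in bath',(cv-ctr[:2])@ex,(cv-ctr[:2])@ey)
```

```text
[[ 695.6  191.2  100. ]
 [ 630.6 -170.1  100. ]
 [ 436.3 -133.8  100. ]
 [ 498.1  226.1  100. ]
 [ 553.4  -46.3  100. ]
 [ 568.    79.2  113. ]
 [ 538.1 -135.3  124. ]
 [ 453.2  -92.1  161. ]]
[565.16015443  28.35508586 100.        ] 366.1228340255007 199.15741377631787
yaw -0.1740707135054818 mouth [552.17068172 -45.51150739] pivot [ 536.06373556 -137.10608303] knob [ 444.46915993 -120.99913686]
push [ -15.82931828 -124.51150739] 125.513675710017 ang -1.6972493456994326 cover in bath -5.974413505286228 50.37140492754783
```

Mouth agrees from two estimates at about (552.5, -45.8). The cover is at (568, 79), and the clamp starts near 0.3 rad, which is still clear of the opening. I'm moving behind the cover with the jaws across the push direction.

```bash
python3 -m handwheel '[[[20,30,0],[0,0,0.093]],[[31,51,0],[0,0,0.093]],[[31,51,0],[0,0,0.093]],[[31,51,0],[0,0,0.093]],[[31,51,0],[0,0,0.093]],[[31,51,0],[0,0,0.093]],[[31,51,0],[0,0,0.093]],[[31,51,0],[0,0,0.093]],[[31,51,0],[0,0,0.093]],[[31,51,0],[0,0,0.093]],[[31,51,0],[0,0,0.093]],[[31,51,0],[0,0,0.093]]]' 0
```

```text
time: 2.6
tool_pos: [533.4, 96.7, 248.9]
tcp_rot: [3.141, 0.0, 1.452]
contact_force: [0.3, -1.1, 0.5]
grip_width: 91.8
```

```bash
python3 -m handwheel '[[[23,38,0],[0,0,0]],[[23,38,0],[0,0,-0.005]],[[0,0,-30],[0,0,0]],[[0,0,-40],[0,0,0]],[[0,0,-30],[0,0,0]],[[0,0,0],[0,0,0]],[[0,0,0],[0,0,0]]]'
python3 - <<'E'
from h import *
c=capture('side');save(c,'side1.png')
cv2.imwrite('pics/side1.png',cv2.resize(c['img'][120:320,180:450],None,fx=2.6,fy=2.6)[:,:,::-1])
E
```

```text
time: 3.48
tool_pos: [579.3, 170.9, 150.1]
tcp_rot: [3.14, -0.001, 1.444]
contact_force: [-0.8, 0.5, 0.4]
grip_width: 91.7
```

View pics/side1.png

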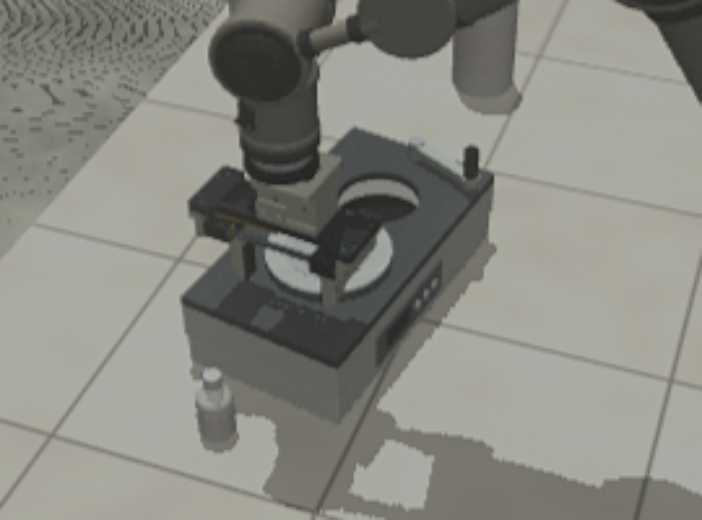

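The fingers stand behind the cover, and the dropper is clear. Lowering gently to find the flat top.

```bash
python3 -m handwheel '[[[0,0,-12],[0,0,0]],[[0,0,-10],[0,0,0]],[[0,0,-3],[0,0,0]],[[0,0,0],[0,0,0]],[[0,0,0],[0,0,0]]]'
python3 -m handwheel '[[[0,0,-1],[0,0,0]],[[0,0,-1],[0,0,0]],[[0,0,0],[0,0,0]]]'
```

```text
time: 4.15
tool_pos: [578.7, 170.8, 124.0]
tcp_rot: [3.141, -0.0, 1.444]
contact_force: [1.9, -0.3, 0.3]
grip_width: 92.0
time: 4.53
tool_pos: [578.7, 170.8, 122.3]
tcp_rot: [3.141, -0.0, 1.444]
contact_force: [-0.6, -0.2, 4.1]
grip_width: 91.8
```

```bash
python3 -m handwheel '[[[0,0,1],[0,0,0]],[[-1.2,-10,0],[0,0,0]],[[-1.2,-10,0],[0,0,0]],[[-1.2,-10,0],[0,0,0]],[[-1.2,-10,0],[0,0,0]],[[-1.2,-10,0],[0,0,0]],[[-1.2,-10,0],[0,0,0]],[[-1.2,-10,0],[0,0,0]],[[-1.2,-10,0],[0,0,0]],[[-1.2,-10,0],[0,0,0]],[[-1.2,-10,0],[0,0,0]],[[0,0,0],[0,0,0]]]'
python3 - <<'E'
from h import *
o=get_obs();print(o['tool_pos'])
c=capture('top');im=c['img']
cv2.imwrite('pics/top2.png',cv2.resize(im[130:235,225:385],None,fx=5,fy=5,interpolation=cv2.INTER_CUBIC)[:,:,::-1])
E
```

```text
time: 6.02
tool_pos: [566.5, 69.8, 122.8]
tcp_rot: [3.141, 0.0, 1.443]
contact_force: [-0.4, -0.2, 0.0]
grip_width: 92.0
[566.53864165  69.84907263 122.82564923]
```

View pics/top2.png

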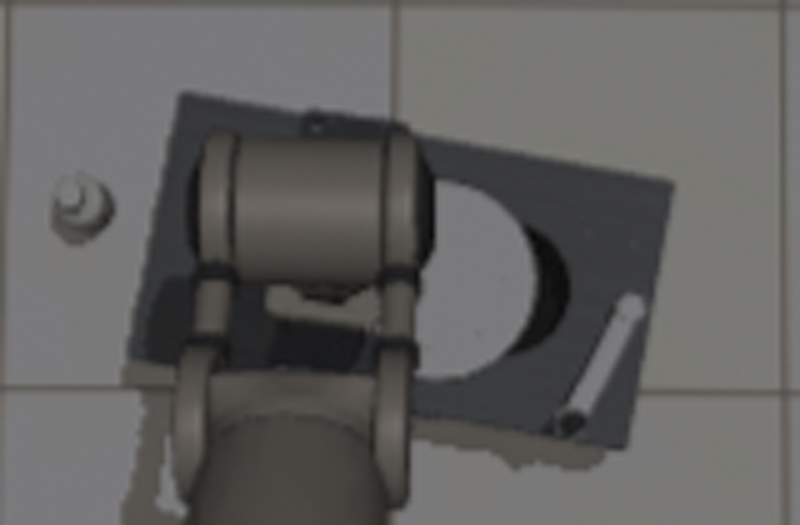

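```bash
cat >> h.py <<'E'
def cov(c,umin,z=113):
    from scipy.optimize import least_squares
    g=cv2.cvtColor(c['img'],cv2.COLOR_RGB2GRAY)[130:235];m=(g>100).astype(np.uint8);m[:,:umin]=0
    n,l,s,_=cv2.connectedComponentsWithStats(m)
    k=l[190-130,umin+5];k=cv2.findContours((l==k).astype(np.uint8),cv2.RETR_EXTERNAL,cv2.CHAIN_APPROX_NONE)[0][0][:,0]
    k=k[k[:,0]>umin+1];P=np.array([ray(c,u,v+130,z)[:2] for u,v in k])
    r=least_squares(lambda p:np.hypot(P[:,0]-p[0],P[:,1]-p[1])-70.3,P.mean(0)+[0,30],loss='soft_l1')
    return r.x,len(P),np.sqrt(np.mean(r.fun**2))
E
python3 - <<'E'
from h import *
c=capture('top');print(cov(c,312))
E
```

```text
(array([557.1135709 ,   5.98256109]), 50, np.float64(1.1236002668722613))
```

```bash
python3 -m handwheel '[[[-0.6,-7,0],[0,0,0]],[[-0.6,-7,0],[0,0,0]],[[-0.6,-7,0],[0,0,0]],[[-0.5,-6,0],[0,0,0]],[[-0.4,-5,0],[0,0,0]],[[-0.3,-4,0],[0,0,0]],[[-0.3,-4,0],[0,0,0]],[[-0.3,-4,0],[0,0,0]],[[-0.2,-2,0],[0,0,0]],[[-0.2,-2,0],[0,0,0]],[[0,0,0],[0,0,0]]]'
python3 - <<'E'
from h import *
c=capture('top');print(cov(c,325),cov(c,325,105))
c=capture('side');print(spot('cover','side',c))
E
```

```text
time: 7.5
tool_pos: [562.5, 22.5, 122.6]
tcp_rot: [-3.141, 0.0, 1.444]
contact_force: [-0.5, -0.3, 0.2]
grip_width: 92.0
(array([550.60822809, -39.29018694]), 65, np.float64(16.80234174624962)) (array([551.41001604, -39.88835184]), 65, np.float64(16.85819116605007))
[(0.81, [562.0, -11.0, 106.0])]
```

```bash
python3 -m handwheel '[[[-0.1,-1,0],[0,0,0]],[[-0.1,-1,0],[0,0,0]],[[-0.1,-1,0],[0,0,0]],[[0,0,0],[0,0,0]]]'
python3 - <<'E'
from h import *
c=capture('side');a=cv2.resize(c['img'][150:250,250:400],None,fx=4,fy=4,interpolation=cv2.INTER_CUBIC);
cv2.imwrite('pics/side3.png',a[:,:,::-1])
E
```

```text
time: 8.15
tool_pos: [562.2, 19.8, 122.8]
tcp_rot: [3.141, 0.0, 1.444]
contact_force: [0.5, 1.9, 0.0]
grip_width: 91.8
```

View pics/side3.png

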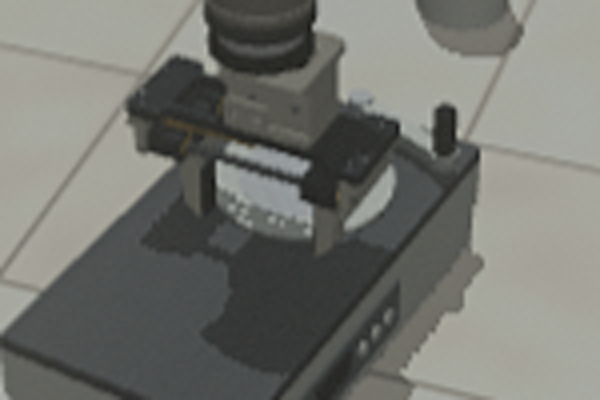

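The cover sits over the opening with its rim apparently on the top. I'll nudge a little further to feel for resistance, then back off and measure.

```bash
python3 -m handwheel '[[[-0.1,-1,0],[0,0,0]],[[-0.1,-1,0],[0,0,0]],[[0,0,0],[0,0,0]]]'
python3 -m handwheel '[[[0,-1,0],[0,0,0]],[[0,0,0],[0,0,0]]]'
```

```text
time: 8.57
tool_pos: [562.0, 17.7, 122.7]
tcp_rot: [3.142, 0.0, 1.444]
contact_force: [0.7, 1.3, -0.5]
grip_width: 91.9
time: 8.82
tool_pos: [562.0, 16.7, 122.7]
tcp_rot: [3.142, 0.0, 1.444]
contact_force: [0.7, 1.1, -0.4]
grip_width: 92.0
```

```bash
python3 -m handwheel '[[[2,18,0],[0,0,0]],[[4,35,0],[0,0,0]],[[6,45,0],[0,0,0]],[[6,45,0],[0,0,0]],[[0,20,0],[0,0,0]],[[0,0,0],[0,0,0]]]'
python3 - <<'E'
from h import *
from scipy.optimize import least_squares
t=capture('top');s=capture('side');
a=cv2.resize(t['img'][145:225,275:375],None,fx=4,fy=4,interpolation=cv2.INTER_CUBIC)
b=cv2.resize(s['img'][155:235,260:385],None,fx=3.2*1.25,fy=4,interpolation=cv2.INTER_CUBIC)[:,:400]
cv2.imwrite('pics/seat.png',np.hstack([a,b])[:,:,::-1])
for c,n in((t,'top'),(s,'side')):
    g=cv2.cvtColor(c['img'],cv2.COLOR_RGB2GRAY).astype(float);g=cv2.GaussianBlur(g,(0,0),.7)
    th=np.arange(0,2*np.pi,.05)
    def score(p):
        f=lambda r,z:np.mean([cv2.remap(g.astype(np.float32),*[np.float32([[w]]) for w in proj(c,(p[0]+r*np.cos(a),p[1]+r*np.sin(a),z))],cv2.INTER_LINEAR)[0,0] for a in th])
        return f(69,p[2])-f(75,p[2])
    for z in(105,113):
        best=max((score((x,y,z)),x,y) for x in range(544,562,2) for y in range(-56,-34,2));print(n,z,best)
E
```

```text
time: 9.57
tool_pos: [579.5, 181.2, 122.5]
tcp_rot: [-3.141, 0.0, 1.446]
contact_force: [-0.3, -1.1, 0.0]
grip_width: 91.6
top 105 (np.float32(37.357605), 552, -48)
top 113 (np.float32(36.96901), 552, -48)
side 105 (np.float32(42.73056), 550, -46)
side 113 (np.float32(42.669487), 548, -36)
```

View pics/seat.png

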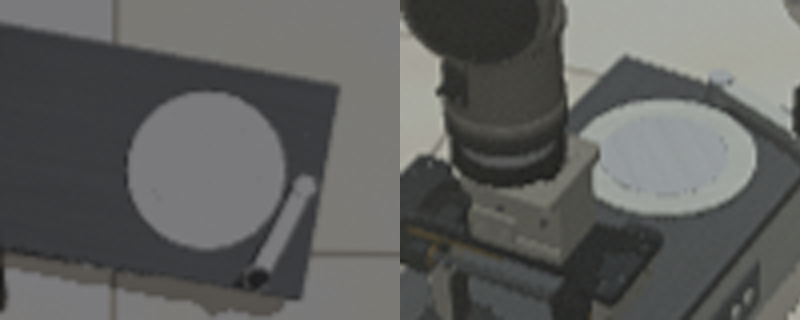

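Seated: the top and side fits agree at flange height z=105 ((552,-48) and (550,-46)) and disagree by over 10 mm at z=113. Now I'll locate the knob.

Run:
```python
from h import *
pv=np.array([536.4,-137.3])
t=capture('top');s=capture('side')
print('side knob', ray(s,250+445/4-.4,150+107/4-.4,161), 'top', ray(t,275+257/4-.4,145+277/4-.4,161))
for c,n in((t,'top'),(s,'side')):
    g=cv2.cvtColor(c['img'],cv2.COLOR_RGB2GRAY)
    print(n,spot('clamp_knob',n,c))
    u,v=proj(c,(453,-95,141)).astype(int);w=g[v-12:v+13,u-12:u+13];m=(w<45).astype(np.uint8)
    k=cv2.connectedComponentsWithStats(m);print(u,v,k[2][1:].tolist(),k[3][1:].round(1).tolist())
    i=1+np.argmax(k[2][1:,4]);p=k[3][i]+[u-12,v-12];print('mid',p,ray(c,*p,141))
for a in(.2,.25,.3,.35,.4):
    b=np.pi-.174-a;k=pv+93*np.array([np.cos(b),np.sin(b)]);print(a,k.round(),proj(t,(*k,161)).round(1),proj(s,(*k,161)).round(1),proj(s,(*k,141)).round(1))
```

```text
side knob [453.00181056 -94.5836154  161.        ] top [454.42298223 -91.61475329 161.        ]
top [(0.42, [494.0, -111.0, 120.0])]
339 214 [[12, 5, 1, 1, 1], [11, 7, 1, 1, 1], [10, 11, 5, 4, 14], [7, 13, 2, 2, 4]] [[12.0, 5.0], [11.0, 7.0], [11.8, 12.4], [7.5, 13.5]]
mid [338.78571429 214.35714286] [453.16555878 -92.44198444 141.        ]
side [(0.64, [479.0, -96.0, 120.0])]
360 181 [[15, 9, 1, 7, 7]] [[15.0, 12.0]]
mid [363. 181.] [ 446.83553031 -100.14848132  141.        ]
0.2 [ 450. -103.] [342.2 215.2] [362.7 175. ] [362.4 180.2]
0.25 [452. -99.] [341.  214.7] [361.7 175.6] [361.4 180.9]
0.3 [454. -95.] [339.8 214.1] [360.7 176.3] [360.4 181.5]
0.35 [456. -91.] [338.6 213.4] [359.6 176.9] [359.3 182.1]
0.4 [458. -87.] [337.5 212.7] [358.4 177.4] [358.2 182.7]
```

```bash
python3 -m handwheel '[[[0,0,40],[0,0,0]],[[0,0,40],[0,0,0]],[[-15,-34,0],[0,0,0.15]],[[-15,-34,0],[0,0,0.15]],[[-16,-34,0],[0,0,0.15]],[[-16,-34,0],[0,0,0.15]],[[-16,-34,0],[0,0,0.15]],[[-16,-34,0],[0,0,0.15]],[[-16,-34,0],[0,0,0.15]],[[-15,-37,0],[0,0,0.16]],[[0,0,0],[0,0,0]],[[0,0,0],[0,0,0]]]' 0
python3 - <<'E'
from h import *
s=capture('side');c=capture('wrist')
b=cv2.resize(s['img'][110:230,260:420],None,fx=3.3,fy=3.3)[:396]
w=cv2.resize(c['img'],None,fx=.4,fy=.4)
o=np.zeros((396,528+256,3),np.uint8);o[:,:528]=b;o[:160,528:]=w[:160];cv2.imwrite('pics/knob.png',o[:,:,::-1])
E
```

```text
time: 11.38
tool_pos: [455.1, -95.3, 202.9]
tcp_rot: [3.141, 0.0, 2.65]
contact_force: [0.2, 0.2, -0.1]
grip_width: 91.6
```

View pics/knob.png

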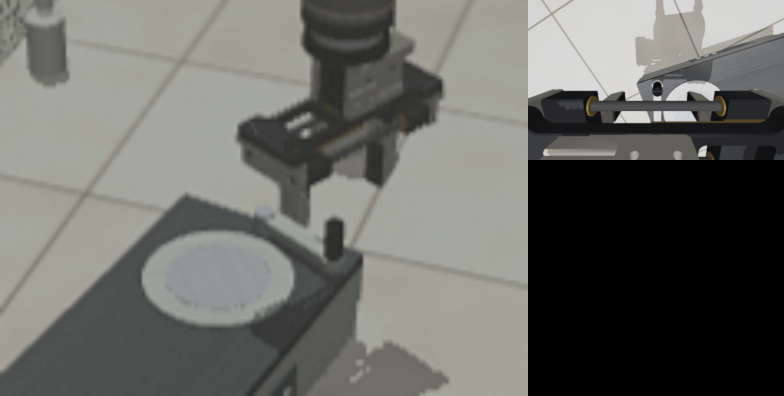

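The knob (334,240) lies below the middle of the jaws. Lowering over it and closing to a loose cage.

```bash
python3 -m handwheel '[[[0,0,-20],[0,0,0]],[[0,0,-20],[0,0,0]],[[0,0,-13],[0,0,0]],[[0,0,0],[0,0,0]],[[0,0,0],[0,0,0]]]' 0
python3 -m handwheel '[[[0,0,0],[0,0,0]],[[0,0,0],[0,0,0]],[[0,0,0],[0,0,0]],[[0,0,0],[0,0,0]],[[0,0,0],[0,0,0]],[[0,0,0],[0,0,0]]]' 0.72
python3 - <<'E'
import numpy as np
pv=np.array([536.4,-137.3]);a=.31+np.arange(0,15)*.1;b=np.pi-.174-a
k=pv+93*np.c_[np.cos(b),np.sin(b)];print(k[0],np.diff(k,axis=0).round(1).tolist(),a[1:])
E
```

```text
time: 12.1
tool_pos: [455.5, -95.1, 150.3]
tcp_rot: [3.141, 0.001, 2.654]
contact_force: [1.2, 0.2, 0.7]
grip_width: 91.7
time: 12.85
tool_pos: [455.0, -95.2, 149.7]
tcp_rot: [3.142, -0.0, 2.654]
contact_force: [0.1, 0.2, 0.6]
grip_width: 36.2
[454.0819135  -94.02491901] [[4.7, 8.0], [5.5, 7.5], [6.2, 6.9], [6.9, 6.2], [7.5, 5.5], [8.0, 4.8], [8.4, 3.9], [8.8, 3.1], [9.0, 2.2], [9.2, 1.3], [9.3, 0.3], [9.3, -0.6], [9.2, -1.5], [9.0, -2.4]] [0.41 0.51 0.61 0.71 0.81 0.91 1.01 1.11 1.21 1.31 1.41 1.51 1.61 1.71]
```

```bash
python3 -m handwheel '[[[4.7,8,0],[0,0,-0.1]],[[5.5,7.5,0],[0,0,-0.1]],[[6.2,6.9,0],[0,0,-0.1]],[[6.9,6.2,0],[0,0,-0.1]],[[7.5,5.5,0],[0,0,-0.1]],[[8,4.8,0],[0,0,-0.1]],[[8.4,3.9,0],[0,0,-0.1]],[[8.8,3.1,0],[0,0,-0.1]],[[9,2.2,0],[0,0,-0.1]],[[9.2,1.3,0],[0,0,-0.1]],[[0,0,0],[0,0,0]]]'
python3 - <<'E'
from h import *
s=capture('side');cv2.imwrite('pics/sw.png',cv2.resize(s['img'][110:230,260:420],None,fx=3.3,fy=3.3)[:,:,::-1])
E
```

```text
time: 14.22
tool_pos: [529.5, -45.7, 149.6]
tcp_rot: [3.142, 0.0, 1.655]
contact_force: [-0.3, 0.3, -0.0]
grip_width: 26.0
```

View pics/sw.png

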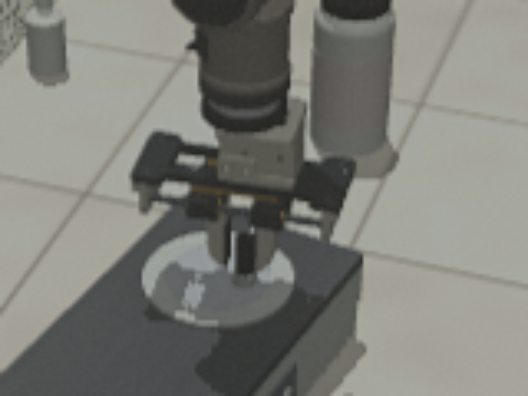

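The arm is passing over the cover with the knob (243,250) caged in the jaws. Continuing gently to the stop.

```bash
python3 -m handwheel '[[[9.3,0.3,0],[0,0,-0.1]],[[9.3,-0.6,0],[0,0,-0.1]],[[5,-0.8,0],[0,0,-0.05]],[[2,-0.4,0],[0,0,0]],[[0,0,0],[0,0,0]],[[0,0,0],[0,0,0]]]'
python3 -m handwheel '[[[1,-0.2,0],[0,0,0]],[[1,-0.2,0],[0,0,0]],[[0,0,0],[0,0,0]],[[0,0,0],[0,0,0]]]'
```

```text
time: 15.02
tool_pos: [554.7, -47.4, 149.8]
tcp_rot: [3.141, 0.0, 1.405]
contact_force: [0.9, 0.3, -0.3]
grip_width: 25.8
time: 15.52
tool_pos: [556.9, -47.7, 149.7]
tcp_rot: [3.141, 0.0, 1.404]
contact_force: [0.6, -0.0, -0.2]
grip_width: 25.5
```

```bash
for i in 1 2 3 4; do python3 -m handwheel '[[[1,-0.2,0],[0,0,0]],[[0,0,0],[0,0,0]],[[0,0,0],[0,0,0]]]' | sed -n '2p;4p'; done
```

```text
tool_pos: [557.5, -47.8, 149.7]
contact_force: [-2.5, 0.3, 1.5]
tool_pos: [557.6, -47.8, 149.6]
contact_force: [-7.5, 1.0, 2.7]
tool_pos: [557.7, -47.8, 149.5]
contact_force: [-9.9, 2.2, 5.9]
tool_pos: [557.8, -47.8, 149.4]
contact_force: [-12.5, 1.7, 7.2]
```

Firm stop felt (12 N, no further motion). Easing off to the centred position, then straight up and away.

```bash
python3 -m handwheel '[[[-3,0.5,0],[0,0,0]],[[-4,0.7,0],[0,0,0]],[[0,0,0],[0,0,0]],[[0,0,20],[0,0,0]],[[0,0,40],[0,0,0]],[[0,0,40],[0,0,0]],[[-20,50,10],[0,0,0]],[[-20,50,10],[0,0,0]],[[-20,50,0],[0,0,0]],[[-20,50,0],[0,0,0]],[[0,50,0],[0,0,0]],[[0,0,0],[0,0,0]]]'
python3 - <<'E'
from h import *
t=capture('top');s=capture('side')
for n,c in(('top',t),('side',s)):
    for k in('jar','dropper','flask','clamp','cover'):print(n,k,spot(k,n,c))
a=cv2.resize(t['img'][145:225,275:375],None,fx=4,fy=4,interpolation=cv2.INTER_CUBIC)
b=cv2.resize(s['img'][155:235,290:390],None,fx=4,fy=4,interpolation=cv2.INTER_CUBIC)
cv2.imwrite('pics/fin.png',np.hstack([a,b])[:,:,::-1])
E
```

```text
time: 18.52
tool_pos: [473.6, 205.5, 269.9]
tcp_rot: [3.141, -0.001, 1.408]
contact_force: [-0.3, -0.5, -0.3]
grip_width: 25.6
top jar [(0.9, [538.0, -454.0, 184.0])]
top dropper [(0.72, [543.0, -88.0, 125.0]), (0.58, [622.0, 268.0, 62.0])]
top flask [(0.74, [448.0, 471.0, 50.0])]
top clamp [(0.54, [544.0, -86.0, 121.0])]
top cover [(0.96, [558.0, -40.0, 101.0])]
side jar [(0.68, [535.0, -437.0, 108.0])]
side dropper []
side flask [(0.69, [432.0, 497.0, 51.0])]
side clamp []
side cover []
```

View pics/fin.png

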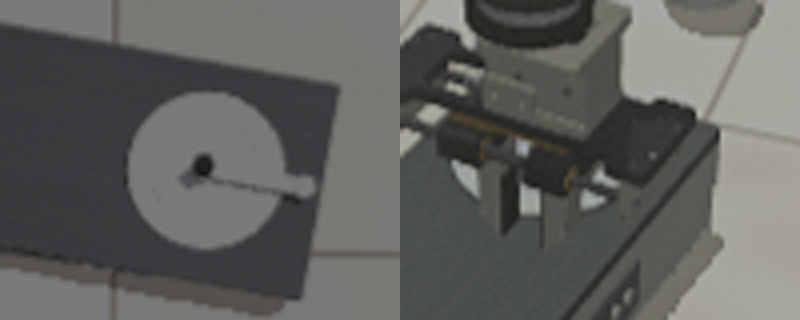

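Top view: arm lies across the cover along the bath's +y, knob at crop (204,165), the cover's middle. The bystanders' positions match the start. One numeric angle check, then hand in.

Run:
```python
from h import *
t=capture('top');k=ray(t,275+204/4-.4,145+165/4-.4,161)[:2];d=k-[536.4,-137.3]
print(k,np.hypot(*d),'angle',np.pi-.174-np.arctan2(d[1],d[0]));print(get_obs()['contact_force'],bot.close_job())
```

```text
[551.68659917 -45.08874762] 93.46975542977017 angle 1.561080254078064
the job is handed in; nothing more can be done
[-0.78201358  0.09593688 -0.40254211] None
```

The dry bath is closed: the cover is seated in the opening and the hold-down arm is swung over it to its stop. I handed the job in at about 18.6 s of the 56 s allowed, with the gripper clear of everything.

- **Cover:** I slid it along the top with both fingers behind its rim until it dropped into the opening. Before the arm swing, the top and side views placed its centre at (552, -48) and (550, -46), against an opening at about (552.5, -45.8). They agreed only at the seated flange height, and the arm then passed over it without resistance.
- **Hold-down arm:** I pushed the knob, loosely caged between the fingers, until it met a firm stop at about 12 N. The final picture gives 1.56 rad against 1.571, at a radius of 93.5 mm against 93, which is within measuring error.
- **Jar, dropper bottle and flask:** the top camera found all three within about 4 mm of their starting positions, which is within the detector's accuracy. The side camera confirmed the jar and the flask.

**What I could not confirm:** in the last check the robot blocked the side camera's view of the cover and arm, and that camera reported no dropper. The top camera's best dropper match was actually the hold-down arm, with the real bottle second. After the swing, the arm angle and the cover position therefore rest on the top view and the force felt at the stop.

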